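# Load a finned heat sink into the sloped comb nest and close the keeper arm

### The job

Load the bare heat sink (the one without transistors on its back) into the sloped comb fixture for fitting: keep hold of it while you lower it, fins down and centred, so that all five ribs of the fixture enter the gaps between its fins and its base rests on the ribs along its whole length. Slide it down the slope until its end touches the steel end stop, then swing the keeper arm over it, fully round to its stop, and leave everything else on the bench where it is.

Things in the scene. Friction and masses are not known exactly. Their poses are not given: they have to be found in the camera images.
- heat_sink_center (a point): Centre (half-way up) of the bare aluminium heat sink, loose, about 0.35 kg, 120 mm long (x), 58 mm wide (y), 38 mm high (z, up). It stands on its fin tips, on the bench's right-hand leaf (2 mm above the main top), the smooth 8 mm base plate uppermost. Grip it across its 58 mm width; outer fins are flush with the base. Both ways round are alike. Fins: see heat_sink_fins.
- heat_sink_fins (a point): Middle of the bare heat sink's fin tips (19 mm below its centre, on the bench at the start), axes as at its centre. Six fins, 3 mm thick, 30 mm deep, with rounded tips, run the whole length along x at y = -27.5, -16.5, -5.5, 5.5, 16.5 and 27.5 mm; the five gaps are 8 mm wide and 30 mm deep, up to the underside of the base plate.
- fitted_sink_center (a point): Centre of a second heat sink, of the same size and shape but already fitted: three black transistors (16 x 15 x 5 mm) with metal tabs and leads stand in a row on its back. It stands on the bench like the bare one (the two may have changed places). Bystander.
- nest: Sloped deck of the comb fixture, fixed to the bench. Origin on the deck's upper face, 52 mm above the bench, under the middle of a loaded heat sink. x: up the slope along the ribs (the deck falls towards the robot by 15 degrees); y: across the ribs; z: square to the deck. The deck is 74 mm wide (x = -77 to 95 mm); its sides are open except for the pivot lug.
- nest_rib_top (a point): Middle of the centre rib's top edge, 32 mm above the deck (x = 5, y = 0, z = 32 mm of the nest; axes as the nest). Five upright black plastic ribs, 4 mm thick, 32 mm high, with rounded top edges, stand at y = -22, -11, 0, 11 and 22 mm, from x = -58 to 68 mm of the nest. They fit the gaps between the fins with 2 mm to spare on each side.
- nest_seat (a point): Where the centre of the heat sink is when it is loaded: x = 0, y = 0, z = 21 mm of the nest, axes as the nest. Its base then lies on the rib tops, its fin tips are 2 mm above the deck, its back is 40 mm above the deck and its end touches the stop. The fins begin to enter when its centre is 30 mm above this point along z.
- nest_stop (a point): Middle of the top edge of the end stop's uphill face (x = -60, y = 0, z = 22 mm of the nest): a steel bar 66 mm wide across the low end of the deck, 22 mm high and 9 mm thick.
- keeper (a joint): Angle of the keeper arm (rad) about its pivot, axis along z of the nest. 0: closed, the arm lies straight across the nest (along y) at its stop. It grows clockwise seen from above, to 1.9; at 1.57 the arm points up the slope. It starts at 1.15 to 1.75 and stays where it is left: about 1.5 N at the knob moves it.
- keeper_knob (a point): Centre of the grip knob at the end of the keeper arm, 66 mm from the pivot: a black cylinder 16 mm in diameter standing along z of the nest, its top 12.5 mm above this point, its lower edge 8.5 mm below; the steel arm's top is 13.5 mm below. It can be pinched from above or pushed sideways.
- keeper_pivot (a point): Pivot axis of the keeper arm at the arm's underside: x = 42, y = -52, z = 49.5 mm of the nest, on a steel post 15 mm in diameter. The arm is 15 mm wide and 8 mm thick. A round pad, 13 mm wide, under it 50 mm from the pivot, reaches down to 42 mm above the deck: it clears a fully home heat sink by 2 mm and strikes one that stands higher.
- driver: Screwdriver, 184 mm long, red handle 26 mm in diameter, lying on the bench. Origin: its middle. Bystander.
- caliper: Steel vernier caliper, 200 x 64 x 8 mm, lying on the bench. Origin: its middle. Bystander.
- tape: Roll of black tape, 55 mm in diameter, 19 mm high, lying on the bench. Origin: its middle. Bystander.
- power_strip: White socket strip, 242 mm long, standing with its black plugs on a clear acrylic bridge at the back of the bench, fixed; plugs and cord reach 135 mm above the bench. To be kept clear of, as are the rack's upright steel posts at the back of the bench (x = 0.65 m and beyond).

How it is judged:
By the outcome, as a careful person would: the job done as asked, in the order asked, and still so for the second after the job is handed in, with the robot touching nothing.
It also fails if it takes over 58 s, if anything falls off the work surface, if the arm or the gripper's body presses on something with over 40 N, if the wrist force passes 120 N, or if a joint passes its speed limit or range.

### The arm

A 6-joint arm with a two-finger parallel gripper is mounted at the origin on a cart in front of the work surface, level with it; the furniture and walls round the work are solid. World frame = base frame: x ahead of the robot, y to its left, z up, the work surface at z = 0. Lengths are in mm, angles in rad, forces in N, time in s.
With the tool pointing down it reaches from about 275 to 1000 mm from the base axis. Payload 8.4 kg.
Tool frame: the origin (TCP) lies between the finger pads; the fingertips stand r.tips_ahead ahead of it and the grasp point (between the pads) lies 6 mm ahead of it (r.tips_ahead is the distance from the TCP to the fingertips, in mm); z points along the fingers, y is the line along which they close (so a half turn about z gives the same grasp; the last joint's range is limited). The gripper opens to 85 mm and grips with 20 to 120 N. Pads are 22 mm wide; open, the fingers measure 114 mm over their backs; the gripper's body (76 mm by 85 mm) begins 54 mm behind the grasp point. The pads swing forward as they close: fully open they stand 13 mm farther back than shut.
Start: joints at [-1.289, 0.353, 1.633, -0, 1.155, -0.002], TCP at [175.002, -600.002, 256.281] pointing down, gripper open.
Joint ranges: [-2.63, 2.63], [-0.92, 2.1], [0.06, 2.66], [-1.3, 4.44], [0, 2.69], [-3.02, 3.02]. Speed limits (rad/s): [2.22, 2.22, 2.79, 3.14, 3.14, 3.14].

### API

Orientations are given as [roll, pitch, yaw] about the fixed x, y, z axes, in that order (R = Rz(yaw) Ry(pitch) Rx(roll)).
In Python, from rig import r gives the robot as it stands.
- The arm moves only by the tool carry_out, never from a script. Its arguments are lists of equal length, an entry for each row: "delta_pos": the shift along the tool's x, y, z in m, a list of three; "rot": the turn, a rotation vector about the tool's x, y, z in degrees, a list of three. A call has 1 to 8 rows; each row is the pose to reach, as a shift and turn from the pose commanded when the call began, along the tool's axes at that moment; what a row does not reach only later rows make up. A row lasts 1/8 s, in which the tool goes at most 62.5 mm and 10.7 degrees, less where a joint would pass 70% of its speed; a pose out of reach is approached as far as the arm can. A call with a gripper value outside its range is refused whole. "claw" is the finger opening in m, from 0 to 0.0854, set as the call begins (left out, the last holds). The fingers move at their own pace and stop on an object; "grip_force" is the grip in N (left out, the last holds). Time passes only in rows, so rows that repeat a pose let the fingers close. It gives the time, the measured TCP pose, the force, the opening and the grip force at its end, in the units of the state.
- r.sense(): the state, without advancing time (a new reading comes with each control period).
- r.grab_frame(name): name is "side" or "top" or "wrist"; returns the picture (400x640x3 uint8, blue, green, red); there is no depth.
- r.camera_info(name): a dict with "fx", "fy", "cx", "cy" (pixels), "distortion" ([k1, k2, p1, p2, k3] as OpenCV has them; the pictures are not rectified), "pose" (4x4, takes a point from camera to world coordinates); the wrist camera has in their place "hand_eye" (4x4, takes a point from camera to tool coordinates, whose origin is the TCP and whose axes are the flange's). Camera axes: x right, y down, z forward; pixel columns grow to the right and rows downward; lengths in mm; the calibration is good to about 2 mm. A picture is of the moment at which its call begins: read the wrist's pose just before it. camera_info takes no time and is no camera call.
- r.sign_off(): hands the job in; it is judged then, once.
Trained networks look in the newest picture that a camera, given by its name, has taken for a name from the list of things; names that differ only in an ending like _2 or _b are one class to them, and where a whole thing is asked for, a point or a joint stands for the part that bears it (a point fixed in the world has none). Each returns a list of dicts, best first, with "p" (0 to 1); they miss things now and then, are a little off and sometimes report something else, mostly with a low value. They report only what shows in the picture. A call takes as long as a camera call.
- r.recognise(thing, camera): "box" ([left, top, right, bottom] in pixels, round what is visible of it).
- r.cut_out(thing, camera): "mask" (400x640 bool, what is visible of it) and "box" ([left, top, right, bottom] in pixels, round what is visible of it).
The state is a dict: "clock": time; "qpos": joint angles; "qvel": joint speeds; "joint_efforts": joint torques, N m; "eef_pos": TCP position; "tcp_rot": TCP orientation; "contact_force": force on the tool from outside, world axes, zero at the start; "wrist_torque": the same for the moment, N m; "opening": opening from 0.0 (shut) to 1.0 (fully open); "grasp_force": force on a finger pad.
Only numpy, scipy, OpenCV 4.12 (cv2) and the standard library are available. Lean on these libraries where they do the work, as an engineer would, in place of code of your own. Each camera call takes 0.05 s, during which the arm holds its last target. There are 200 camera calls.

## Working session

There is one attempt and no reset: what is moved stays moved. The work goes in short steps, Python scripts to look and compute and a tool call to move; the robot and the scene stay as the last step left them, time stands still between calls to the robot, and variables do not carry over. Pictures are saved under pics/ and viewed, at most 10 in all, crops included, and the job is handed in when it is done.

Besides the shell and the picture viewer there is one more tool, called after "Request:" in YAML: its name, and indented under it one key for each argument. carry_out: Moves the arm, as the interface text tells. Its arguments: {"type":"object","properties":{"delta_pos":{"type":"array","items":{"type":"array","items":{"type":"number"}}},"rot":{"type":"array","items":{"type":"array","items":{"type":"number"}}},"claw":{"type":"number"},"grip_force":{"type":"number"}},"required":["delta_pos","rot"]}

```bash
ls; mkdir -p pics; cat > h.py <<'E'
import numpy as np, cv2
from rig import r
from scipy.spatial.transform import Rotation as R
def save(n,f): cv2.imwrite('pics/'+f,r.grab_frame(n))
def T(s=None):
    s=s or r.sense(); M=np.eye(4); M[:3,:3]=R.from_euler('xyz',s['tcp_rot']).as_matrix(); M[:3,3]=s['eef_pos']; return M
def cam(n):
    c=r.camera_info(n); K=np.array([[c['fx'],0,c['cx']],[0,c['fy'],c['cy']],[0,0,1.]])
    P=c['pose'] if 'pose' in c else T()@np.array(c['hand_eye'])
    return K,np.array(c['distortion'],float),np.array(P)
def ray(n,uv):
    K,d,P=cam(n); p=cv2.undistortPoints(np.array(uv,float).reshape(-1,1,2),K,d).reshape(-1,2)
    v=np.c_[p,np.ones(len(p))]@P[:3,:3].T; return P[:3,3],v
def onz(n,uv,z):
    o,v=ray(n,uv); return o+v*((z-o[2])/v[:,2])[:,None]
def proj(n,X):
    K,d,P=cam(n); W=np.linalg.inv(P); X=np.array(X,float).reshape(-1,3)
    return cv2.projectPoints(X,cv2.Rodrigues(W[:3,:3])[0],W[:3,3],K,d)[0].reshape(-1,2)
E
python3 - <<'E'
from h import *
np.set_printoptions(precision=1,suppress=True)
s=r.sense(); print(s, r.tips_ahead)
for n in ['top','side','wrist']:
    save(n,n+'0.png'); K,d,P=cam(n); print(n,K[0,0],d,P)
    for t in ['heat_sink_center','fitted_sink_center','nest','keeper','keeper_knob','driver','caliper','tape','power_strip','nest_stop','keeper_pivot','nest_rib_top']:
        try: print(t,[(np.round(x['box']).tolist(),round(x['p'],2)) for x in r.recognise(t,n)[:3]])
        except Exception as e: print(t,e)
a=[cv2.imread(f'pics/{n}0.png') for n in ['top','side']]
cv2.imwrite('pics/both.png',cv2.resize(np.vstack(a),(480,600)))
E
```

```text
pics
{'clock': 0.0, 'qpos': array([-1.3,  0.4,  1.6,  0. ,  1.2, -0. ]), 'qvel': array([-0.,  0.,  0., -0., -0., -0.]), 'joint_efforts': array([ -0. , -60.5, -34.2,  -0. ,   0. ,   0. ]), 'eef_pos': array([ 174.9, -599.6,  255.6]), 'tcp_rot': array([-3.1, -0. ,  0.3]), 'contact_force': array([0.2, 0.4, 0.7]), 'wrist_torque': array([ 0.1,  0. , -0. ]), 'grasp_force': 0.0, 'opening': 0.998952595390858} 25.0
top 404.9168574437089 [-0.1  0.   0.   0.   0. ] [[  -0.1   -1.     0.2  301.4]
 [  -1.     0.1   -0.   -23. ]
 [  -0.    -0.2   -1.  1193.7]
 [   0.     0.     0.     1. ]]
heat_sink_center [([175.0, 198.0, 225.0, 264.0], 0.71), ([414.0, 168.0, 438.0, 212.0], 0.7)]
fitted_sink_center [([370.0, 176.0, 398.0, 223.0], 0.76)]
nest [([180.0, 198.0, 222.0, 268.0], 0.83)]
keeper [([190.0, 198.0, 213.0, 220.0], 0.67)]
keeper_knob []
driver [([168.0, 172.0, 213.0, 181.0], 0.65), ([181.0, 198.0, 225.0, 267.0], 0.47)]
caliper [([319.0, 202.0, 343.0, 268.0], 0.78)]
tape [([179.0, 198.0, 223.0, 269.0], 0.58), ([282.0, 221.0, 300.0, 236.0], 0.47)]
power_strip [([276.0, 132.0, 301.0, 207.0], 0.98
[... 849 characters left out ...]
 257.0], 0.65)]
power_strip [([314.0, 243.0, 337.0, 258.0], 0.7), ([250.0, 198.0, 317.0, 235.0], 0.69)]
nest_stop [([230.0, 228.0, 310.0, 303.0], 0.59)]
keeper_pivot [([331.0, 238.0, 386.0, 254.0], 0.58), ([232.0, 227.0, 305.0, 300.0], 0.56), ([238.0, 231.0, 272.0, 247.0], 0.41)]
nest_rib_top [([232.0, 231.0, 309.0, 300.0], 0.74), ([251.0, 200.0, 316.0, 233.0], 0.4)]
wrist 291.77852569477955 [0. 0. 0. 0. 0.] [[   0.3   -0.9   -0.2  238.5]
 [  -1.    -0.3   -0.1 -581.7]
 [   0.     0.3   -1.   372.8]
 [   0.     0.     0.     1. ]]
heat_sink_center []
fitted_sink_center []
nest []
keeper []
keeper_knob []
driver []
caliper []
tape []
power_strip []
nest_stop []
keeper_pivot []
nest_rib_top []
```

View pics/top0.png

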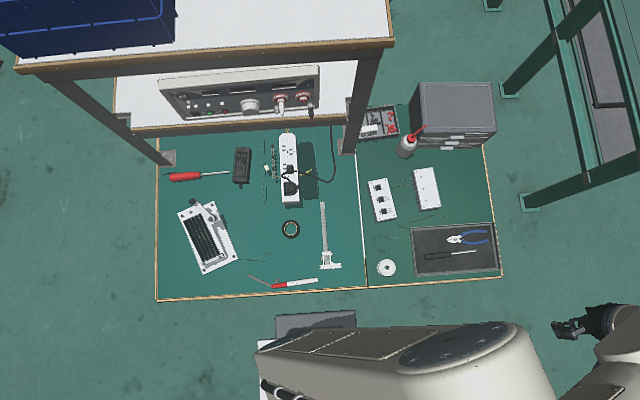

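View pics/side0.png

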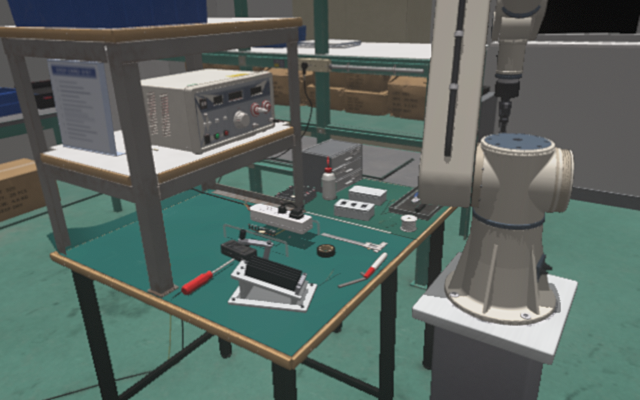

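The top view shows the bare sink at about (427,188), the fitted one with three transistors at (383,200), and the fixture at (205,235), rotated. The knob is near (194,202). The side view shows the fixture at (270,268).

```bash
python3 - <<'E'
from h import *
np.set_printoptions(precision=1,suppress=True)
K,d,P=cam('top');print(np.array(r.camera_info('wrist')['hand_eye']))
def o(t,z):
    r.grab_frame('top')
    for x in r.cut_out(t,'top')[:2]:
        m=x['mask'].astype(np.uint8); c=max(cv2.findContours(m,0,1)[0],key=cv2.contourArea)
        q=cv2.boxPoints(cv2.minAreaRect(c)); w=onz('top',q,z)[:,:2]
        print(t,round(x['p'],2),x['box'],'ctr',w.mean(0),'edges',np.diff(w,axis=0,append=w[:1]).tolist())
for t,z in [('heat_sink_center',40),('fitted_sink_center',40),('nest',50),('keeper',100),('keeper_knob',110),('driver',10),('caliper',4),('tape',10),('power_strip',80)]: o(t,z)
print(onz('top',[[194,202]],115),onz('side',[[242,233]],115))
print('post',onz('top',[[348,150],[165,160]],0))
i=cv2.imread('pics/top0.png')[140:290,140:460]; cv2.imwrite('pics/topc.png',cv2.resize(i,None,fx=2.5,fy=2.5,interpolation=2))
E
```

```text
[[   0.    -1.    -0.3   66.1]
 [   1.     0.     0.     0.2]
 [  -0.    -0.3    1.  -116.6]
 [   0.     0.     0.     1. ]]
heat_sink_center 0.6 [414.7, 167.6, 440.3, 213.7] ctr [ 547.1 -356.6] edges [[9.677896825203334, -70.52293835796087], [-127.5073060671836, -8.624593176921337], [-8.961289436911613, 69.0621623713904], [126.79069867889189, 10.085369163491805]]
fitted_sink_center 0.79 [362.8, 177.5, 397.7, 222.0] ctr [ 523.5 -222.2] edges [[13.199745304213366, -65.19795134953853], [-123.05479030042159, -19.107018552188123], [-12.470825070531703, 63.94463293405374], [122.32587006673992, 20.360336967672907]]
nest 0.83 [180.3, 198.1, 224.9, 268.9] ctr [467.2 288.9] edges [[39.23502430038366, -96.11712722148417], [-179.20610481368794, -77.85475040701857], [-37.17792821098851, 93.47835559603709], [177.1490087242928, 80.49352203246565]]
keeper 0.59 [192.5, 197.0, 213.5, 219.7] ctr [515.6 283.4] edges [[12.007473863150722, -13.525515859405175], [-64.5225902474939, -56.22713237846409], [-11.734603406305837, 13.458479684484473], [64.24971979064901, 56.29416855338479]]
keeper_knob 0.77 [187
[... 780 characters left out ...]
383458], [-39.57198181042713, -34.7124514861731], [-31.554185590723876, 35.57429417267047], [39.15923112844422, 34.75517145184843]]
tape 0.32 [408.4, 167.0, 439.8, 211.5] ctr [ 551.6 -364.2] edges [[10.331899123281346, -70.05458969006617], [-130.6949976122836, -10.229242021496361], [-9.591535908513038, 68.61540248750106], [129.9546343975153, 11.66842922406147]]
power_strip 0.85 [276.1, 130.4, 301.8, 206.4] ctr [629.3  36.2] edges [[-0.8857522060086467, -57.08966897938361], [-218.2701127116212, 1.933231853756304], [0.8562438416774967, 54.839586127358004], [218.29962107595236, 0.3168509982693024]]
[[534.4 299.7 115. ]] [[588.4 239.9 115. ]]
post [[ 691.5 -143.2    0. ]
 [ 698.2  424.6    0. ]]
```

View pics/topc.png

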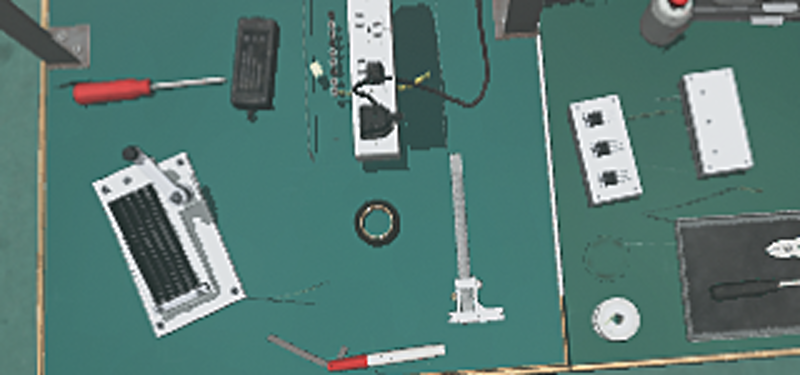

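Bare sink is near (547,-357) and the nest yaw is about 24°. I'll move the wrist camera over the sink.

```bash
cat >> h.py <<'E'
def plan(p,yaw,tilt=0.,show=True):
    """deltas to world TCP p (mm), tool x heading yaw (deg), tool tilted so z leans ahead by tilt deg"""
    M=T(); G=np.eye(4); G[:3,:3]=(R.from_euler('z',yaw,degrees=True)*R.from_euler('y',-tilt,degrees=True)*R.from_euler('x',180,degrees=True)).as_matrix(); G[:3,3]=p
    D=np.linalg.inv(M)@G
    print('delta_pos',np.round(D[:3,3]/1000,4).tolist(),'rot',np.round(R.from_matrix(D[:3,:3]).as_rotvec(degrees=True),2).tolist())
E
python3 - <<'E'
from h import *
s=r.sense();print(s['tcp_rot'],s['clock']); plan([562,-356,200],4.5)
print(T()[:3,:3].round(3))
E
```

```text
[-3.14157549e+00  1.49000863e-06  2.83796018e-01] 2.85
delta_pos [0.4398, -0.1259, 0.0563] rot [-0.0, 0.0, 11.76]
[[ 0.96  0.28 -0.  ]
 [ 0.28 -0.96  0.  ]
 [-0.   -0.   -1.  ]]
```

Request:
carry_out:
  delta_pos:
    - [0.44, -0.126, 0.056]
    - [0.44, -0.126, 0.056]
    - [0.44, -0.126, 0.056]
    - [0.44, -0.126, 0.056]
    - [0.44, -0.126, 0.056]
    - [0.44, -0.126, 0.056]
    - [0.44, -0.126, 0.056]
    - [0.44, -0.126, 0.056]
  rot:
    - [0, 0, 11.8]
    - [0, 0, 11.8]
    - [0, 0, 11.8]
    - [0, 0, 11.8]
    - [0, 0, 11.8]
    - [0, 0, 11.8]
    - [0, 0, 11.8]
    - [0, 0, 11.8]
  claw: 0.0854
  grip_force: 50

```text
clock: 3.85
eef_pos: [564.5, -353.6, 199.7]
tcp_rot: [-3.141, -0.0, 0.08]
contact_force: [-0.4, -0.7, 0.3]
opening: 1.0
grasp_force: 0.0
```

```bash
cat >> h.py <<'E'
def rect(n,t,z,k=0):
    x=r.cut_out(t,n)[k]; c=max(cv2.findContours(x['mask'].astype(np.uint8),0,1)[0],key=cv2.contourArea)
    w=onz(n,c.reshape(-1,2),z)[:,:2].astype(np.float32); (a,b,g)=cv2.minAreaRect(w)
    print(n,t,round(x['p'],2),x['box'],'ctr',np.round(a,1),'size',np.round(b,1),'ang',round(g,2)); return x
E
python3 - <<'E'
from h import *
s=r.sense();print(s['eef_pos'],s['clock'],s['qvel'].round(3)); save('wrist','w1.png'); x=rect('wrist','heat_sink_center',40)
E
```

```text
[ 564.49308254 -353.6493194   199.74642475] 3.85 [ 0.244  0.136 -0.167 -0.02   0.042  0.257]
wrist heat_sink_center 0.88 [295.6, 140.3, 358.2, 259.6] ctr [ 550.2 -361.9] size [120.8  58.4] ang 4.96
```

View pics/w1.png

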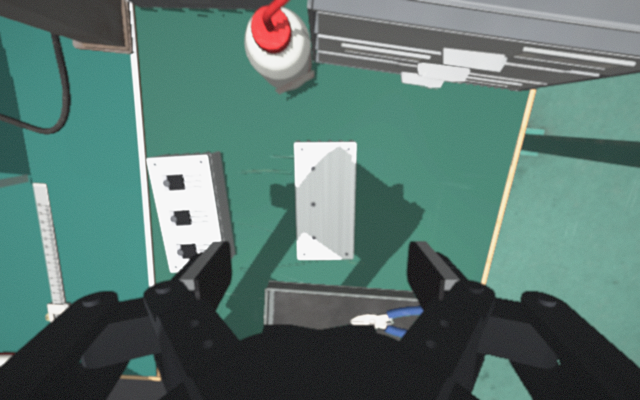

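The wrist picture shows the bare sink at (326,201), 121 × 58 mm, with clear room on both sides. A bottle stands ahead of it at (277,45). I'll re-measure with the arm settled and check the bottle against the camera's swept space.

```bash
python3 - <<'E'
from h import *
np.set_printoptions(precision=1,suppress=True)
r.grab_frame('wrist'); print(r.sense()['qvel'].round(3)); x=rect('wrist','heat_sink_center',40)
for a,b in [((275,27),(415,130)),((450,80),(460,82))]:
    (o1,v1),(o2,v2)=ray('wrist',[a]),ray('top',[b]); A=np.c_[v1[0],-v2[0]]; t=np.linalg.lstsq(A,o2-o1,rcond=None)[0]; print(o1+t[0]*v1[0],o2+t[1]*v2[0])
    print(onz('wrist',[a],150))
plan([550,-361.5,110],4.96); plan([550,-361.5,36],4.96)
print(r.sense()['clock'],T()[:3,3])
E
```

```text
[-0. -0.  0. -0.  0. -0.]
wrist heat_sink_center 0.78 [295.8, 140.1, 356.1, 262.2] ctr [ 548.1 -362.7] size [122.4  59.3] ang 5.14
[ 674.1 -323.2  136. ] [ 691.2 -318.8  141.1]
[[ 670.5 -325.4  150. ]]
[ 581.3 -225.6  623.9] [ 580.2 -257.4  636.7]
[[ 652.7 -419.   150. ]]
delta_pos [-0.0119, 0.0044, 0.0901] rot [0.0, 0.05, -0.46]
delta_pos [-0.0118, 0.0044, 0.1641] rot [0.0, 0.05, -0.46]
4.05 [ 561.6 -356.1  200.1]
```

Request:
carry_out:
  delta_pos:
    - [-0.0125, 0.005, 0.05]
    - [-0.0125, 0.005, 0.1]
    - [-0.0125, 0.005, 0.13]
    - [-0.0125, 0.005, 0.15]
    - [-0.0125, 0.005, 0.164]
    - [-0.0125, 0.005, 0.164]
    - [-0.0125, 0.005, 0.164]
  rot:
    - [0, 0, -0.5]
    - [0, 0, -0.5]
    - [0, 0, -0.5]
    - [0, 0, -0.5]
    - [0, 0, -0.5]
    - [0, 0, -0.5]
    - [0, 0, -0.5]

```text
clock: 4.92
eef_pos: [550.7, -362.3, 37.4]
tcp_rot: [3.141, -0.001, 0.087]
contact_force: [0.2, 0.2, 0.1]
opening: 1.002
grasp_force: 0.0
```

Request:
carry_out:
  delta_pos:
    - [0, 0, 0]
    - [0, 0, 0]
    - [0, 0, 0]
    - [0, 0, 0]
    - [0, 0, 0]
    - [0, 0, 0]
  rot:
    - [0, 0, 0]
    - [0, 0, 0]
    - [0, 0, 0]
    - [0, 0, 0]
    - [0, 0, 0]
    - [0, 0, 0]
  claw: 0.05
  grip_force: 60

```text
clock: 5.68
eef_pos: [550.6, -361.9, 37.5]
tcp_rot: [3.141, -0.001, 0.087]
contact_force: [-1.3, 1.4, 6.8]
opening: 0.666
grasp_force: 64.3
```

Gripped (57 mm opening). Next I'll lift clear and plan the transfer to a viewing pose beside the nest, tilted 15°.

```bash
cat >> h.py <<'E'
def nestM(o,yaw):
    M=np.eye(4); M[:3,:3]=(R.from_euler('z',yaw,degrees=True)*R.from_euler('y',-15,degrees=True)).as_matrix(); M[:3,3]=o; return M
def plann(o,yaw,q):
    p=(nestM(o,yaw)@np.r_[q,1])[:3]; print('world',p.round(1),end=' '); plan(p,yaw,15)
E
python3 - <<'E'
from h import *
plan([550,-362,260],5); plan([480,-200,280],10,5); 
plann([459,285,52],24.3,[-60,-95,180])
E
```

```text
delta_pos [-0.0003, 0.0001, -0.2225] rot [0.04, -0.06, -0.03]
delta_pos [-0.056, -0.1673, -0.2427] rot [0.26, 4.94, -5.03]
world [402.8 155.4 210.3] delta_pos [-0.1022, -0.5281, -0.1733] rot [2.58, 14.81, -19.21]
```

Request:
carry_out:
  delta_pos:
    - [0, 0, -0.02]
    - [0, 0, -0.06]
    - [0, 0, -0.12]
    - [0, 0, -0.18]
    - [0, 0, -0.22]
    - [0, 0, -0.22]
    - [0, 0, -0.22]
  rot:
    - [0, 0, 0]
    - [0, 0, 0]
    - [0, 0, 0]
    - [0, 0, 0]
    - [0, 0, 0]
    - [0, 0, 0]
    - [0, 0, 0]

```text
clock: 6.55
eef_pos: [549.4, -361.3, 255.9]
tcp_rot: [-3.141, 0.001, 0.087]
contact_force: [-0.3, -0.3, -2.5]
opening: 0.665
grasp_force: 65.4
```

```bash
python3 - <<'E'
from h import *
s=r.sense(); print(s['eef_pos'],s['contact_force'],s['opening'],s['grasp_force']); plann([459,285,52],24.3,[-60,-95,180])
E
```

```text
[ 549.39943831 -361.32001951  255.90238773] [-0.27161837 -0.2558326  -2.45245314] 0.6646062571532988 65.4373562335968
world [402.8 155.4 210.3] delta_pos [-0.1013, -0.5274, 0.046] rot [2.49, 14.89, -19.23]
```

Request:
carry_out:
  delta_pos:
    - [-0.05, -0.05, 0]
    - [-0.101, -0.11, 0]
    - [-0.101, -0.17, 0]
    - [-0.101, -0.23, 0]
    - [-0.101, -0.29, 0]
    - [-0.101, -0.35, 0.01]
    - [-0.101, -0.41, 0.02]
    - [-0.101, -0.47, 0.035]
  rot:
    - [0, 0, 0]
    - [0, 0, 0]
    - [0.5, 3, -4]
    - [1, 6, -8]
    - [1.5, 9, -12]
    - [2, 12, -16]
    - [2.5, 14.9, -19.2]
    - [2.5, 14.9, -19.2]

```text
clock: 7.55
eef_pos: [407.4, 91.0, 221.7]
tcp_rot: [-3.142, -0.261, 0.423]
contact_force: [1.8, -0.0, -2.8]
opening: 0.662
grasp_force: 65.6
```

```bash
python3 - <<'E'
from h import *
s=r.sense(); print(s['eef_pos'],s['qvel'].round(2)); plann([459,285,52],24.3,[-60,-95,180])
E
```

```text
[407.3970464   90.97802984 221.72689866] [ 1.45  0.2   0.12 -0.48 -0.48  1.74]
world [402.8 155.4 210.3] delta_pos [0.0186, -0.0606, 0.0168] rot [0.01, 0.03, -0.05]
```

Request:
carry_out:
  delta_pos:
    - [0.008, -0.027, 0.006]
    - [0.016, -0.052, 0.012]
    - [0.016, -0.052, 0.012]
    - [0.016, -0.052, 0.012]
  rot:
    - [0, 0, 0]
    - [0, 0, 0]
    - [0, 0, 0]
    - [0, 0, 0]

```text
clock: 8.05
eef_pos: [404.1, 144.4, 214.7]
tcp_rot: [3.141, -0.26, 0.424]
contact_force: [0.3, 0.0, -3.2]
opening: 0.665
grasp_force: 65.8
```

```bash
python3 - <<'E'
from h import *
s=r.sense(); print(s['eef_pos'],s['qvel'].round(2),s['clock']); save('wrist','w2.png')
np.save('T2.npy',T())
for t in ['nest','keeper_knob','keeper_pivot','nest_rib_top','heat_sink_center']:
    print(t,[(np.round(x['box']).tolist(),round(x['p'],2)) for x in r.recognise(t,'wrist')[:2]])
print('pred',proj('wrist',[(nestM([459,285,52],24.3)@[x,y,32,1])[:3] for x in(-58,68) for y in (-22,22)]).round(0).tolist())
E
```

```text
[404.05340152 144.39830019 214.66310255] [-0.02 -0.01 -0.01  0.   -0.    0.  ] 8.05
nest [([151.0, 1.0, 268.0, 207.0], 0.57), ([245.0, 136.0, 397.0, 334.0], 0.44)]
keeper_knob [([196.0, 4.0, 247.0, 99.0], 0.74)]
keeper_pivot [([154.0, 0.0, 266.0, 209.0], 0.73)]
nest_rib_top [([154.0, 0.0, 270.0, 206.0], 0.74)]
heat_sink_center [([249.0, 131.0, 393.0, 329.0], 0.8), ([151.0, 5.0, 270.0, 204.0], 0.28)]
pred [[230.0, 187.0], [183.0, 187.0], [217.0, 40.0], [164.0, 40.0]]
```

View pics/w2.png

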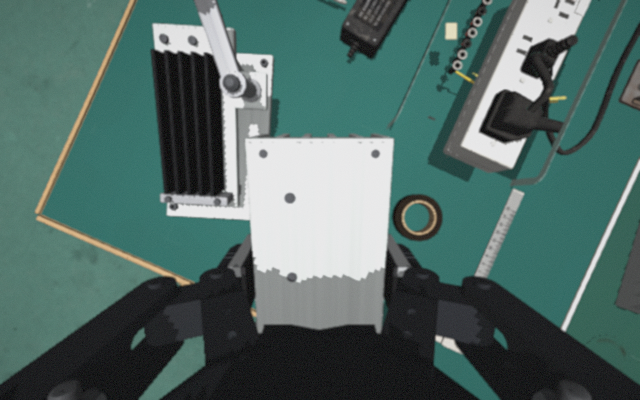

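The view shows the nest ribs at about (190,120), the stop bar at (197,198), the pivot at (238,84) and the arm leading up-left. The held sink spans (246..393) from its end edge at row 139. I'll measure rib outline and sink edges in one frame.

```bash
cat > m.py <<'E'
from h import *
np.set_printoptions(precision=2,suppress=True)
i=cv2.imread('pics/w2.png'); g=cv2.cvtColor(i,cv2.COLOR_BGR2GRAY).astype(float)
Tm=np.load('T2.npy'); c=r.camera_info('wrist'); P=Tm@np.array(c['hand_eye']); K,d,_=cam('wrist')
def rayw(uv):
    p=cv2.undistortPoints(np.array(uv,float).reshape(-1,1,2),K,d).reshape(-1,2); return P[:3,3],np.c_[p,np.ones(len(p))]@P[:3,:3].T
def onframe(uv,M,z):
    o,v=rayw(uv); W=np.linalg.inv(M); o=W[:3,:3]@o+W[:3,3]; v=v@W[:3,:3].T; return o+v*((z-o[2])/v[:,2])[:,None]
def cross(a,lo,hi,th,rev=False):  # subpixel first crossing
    idx=range(lo,hi) if not rev else range(hi,lo,-1); st=-1 if rev else 1
    for k in idx:
        x,y=a[k],a[k+st]
        if (x-th)*(y-th)<=0 and x!=y: return k+st*(x-th)/(x-y)
E
python3 - <<'E'
from m import *
for v in (70,110,150,180): print(v,g[v,145:245].astype(int).tolist())
for u in (175,200): print(u,'up',g[35:65,u].astype(int).tolist(),'low',g[180:215,u].astype(int).tolist())
for v in (160,220): print(v,g[v,238:256].astype(int).tolist(),g[v,384:402].astype(int).tolist())
print(g[130:148,280].astype(int).tolist(),g[130:148,350].astype(int).tolist())
z=i[0:215,140:275]; cv2.imwrite('pics/nest.png',cv2.resize(z,None,fx=2.7,fy=2.7,interpolation=2))
E
```

```text
70 [94, 93, 96, 96, 98, 95, 88, 72, 47, 39, 33, 28, 22, 11, 17, 16, 22, 23, 17, 28, 33, 39, 44, 35, 29, 25, 17, 16, 17, 11, 10, 18, 25, 33, 48, 43, 38, 30, 21, 21, 16, 18, 17, 22, 21, 28, 32, 43, 53, 40, 18, 23, 21, 8, 21, 16, 19, 22, 21, 30, 47, 51, 36, 31, 19, 15, 17, 21, 18, 16, 11, 26, 57, 122, 177, 208, 213, 213, 214, 214, 214, 214, 215, 215, 214, 220, 223, 225, 225, 220, 219, 215, 184, 135, 88, 74, 82, 92, 105, 126]
110 [98, 97, 98, 98, 95, 96, 96, 95, 96, 100, 89, 70, 51, 42, 32, 20, 31, 13, 18, 17, 19, 18, 25, 26, 39, 37, 38, 31, 18, 23, 16, 15, 21, 19, 10, 27, 38, 41, 48, 40, 17, 22, 17, 10, 17, 17, 8, 21, 23, 37, 40, 41, 28, 16, 17, 24, 10, 19, 27, 16, 19, 31, 43, 36, 35, 24, 21, 12, 21, 14, 15, 24, 25, 10, 25, 25, 68, 116, 157, 200, 227, 231, 233, 232, 231, 231, 231, 232, 232, 216, 155, 100, 95, 123, 137, 136, 137, 137, 139, 137]
150 [99, 99, 100, 98, 98, 99, 98, 98, 97, 96, 101, 98, 101, 96, 86, 68, 43, 37, 28, 22, 20, 19, 14, 23, 19, 22, 22, 34, 39, 37, 31, 20, 18, 6, 29, 19, 11, 26, 23, 34, 40, 41, 31, 28, 28, 12, 8, 15, 18, 16, 27, 32, 40, 38, 35, 23, 17, 15, 14, 21, 9
[... 1066 characters left out ...]
w [34, 40, 41, 38, 34, 30, 38, 38, 35, 42, 38, 42, 39, 32, 44, 87, 145, 188, 201, 200, 195, 196, 193, 178, 159, 178, 221, 232, 234, 233, 233, 233, 232, 232, 233]
160 [101, 127, 149, 149, 149, 149, 148, 162, 200, 226, 232, 234, 231, 233, 231, 233, 233, 233] [233, 233, 232, 232, 233, 233, 232, 221, 176, 127, 101, 100, 99, 103, 104, 102, 100, 100]
220 [110, 111, 112, 117, 122, 127, 134, 140, 144, 143, 142, 156, 195, 225, 232, 233, 233, 233] [234, 232, 232, 219, 170, 121, 96, 91, 68, 38, 26, 37, 40, 43, 44, 42, 44, 89]
[104, 104, 103, 104, 108, 117, 128, 143, 185, 223, 232, 234, 234, 233, 233, 233, 232, 232] [102, 104, 101, 104, 100, 88, 89, 123, 180, 225, 233, 234, 233, 233, 233, 233, 233, 233]
```

View pics/nest.png

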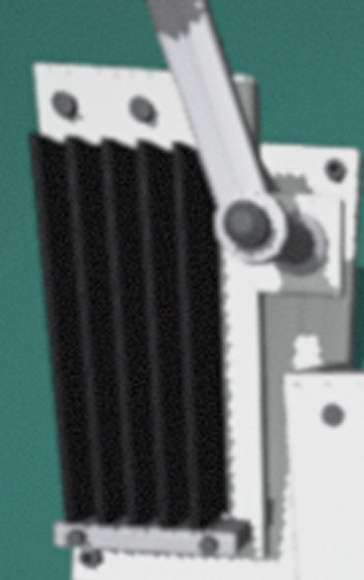

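```bash
cat > m2.py <<'E'
from m import *
from scipy.signal import find_peaks
from scipy.ndimage import gaussian_filter
gs=gaussian_filter(g,[2,1.2])
def meas(o,yaw,verbose=False):
    M=nestM(o,yaw); L={k:[] for k in range(5)}; E=[];B=[]
    for v in range(100,186,3):
        e=cross(g[v],145,180,65); E.append(onframe([[e,v]],M,31)[0][:2])
        b=cross(g[v],205,232,120); B.append(onframe([[b,v]],M,0)[0][:2])
        pk,_=find_peaks(gs[v,int(e)+4:222],prominence=4)
        for p in pk:
            u=p+int(e)+4; y0,y1,y2=gs[v,u-1:u+2]; u+=0.5*(y0-y2)/(y0-2*y1+y2)
            q=onframe([[u,v]],M,32)[0]; k=round((22-q[1])/11)
            if 1<=k<=4 and abs(22-11*k-q[1])<4: L[k].append(q[:2])
    out=[('edge24',E),('bottom-24',B)]+[(22-11*k,L[k]) for k in range(1,5)]
    for n,a in out:
        a=np.array(a)
        if len(a)>5:
            f=np.polyfit(a[:,0],a[:,1],1); s=a[:,1]-np.polyval(f,a[:,0]); print(n,len(a),'y@0',f[1].round(2),'slope deg',np.degrees(f[0]).round(2),'rms',s.std().round(2))
    up=[onframe([[u,cross(g[:,u],45,60,120)]],M,32)[0] for u in (160,170,180,190,200)]
    lo=[onframe([[u,cross(g[:,u],185,205,110)]],M,22)[0] for u in (172,182,192,202,212)]
    print('up(68)',np.array(up)[:,0],'stop(-60)',np.array(lo)[:,:2].round(1).tolist())
if __name__=='__main__':
    meas([459,285,52],24.3)
    # sink in tool frame, plane tool z=-2.5
    S=[];Rr=[]
    for v in range(150,232,6):
        a=cross(g[v],238,256,190); b=cross(g[v],384,400,165); 
        S.append(onframe([[a,v]],Tm,-2.5)[0][:2]);Rr.append(onframe([[b,v]],Tm,-2.5)[0][:2])
    S=np.array(S);Rr=np.array(Rr)
    fl=np.polyfit(S[:,0],S[:,1],1);fr=np.polyfit(Rr[:,0],Rr[:,1],1); print('sink L',fl,'R',fr,'width',(Rr-S)[:,1].mean())
    print('end x',[onframe([[u,cross(g[:,u],130,148,180)]],Tm,-2.5)[0][:2].round(2).tolist() for u in (262,290,320,350,380)])
    print(Tm[:3,3],np.degrees(r.sense()['tcp_rot']))
E
python3 m2.py
```

```text
edge24 29 y@0 37.85 slope deg -2.88 rms 0.09
bottom-24 29 y@0 -10.14 slope deg -2.92 rms 0.15
11 15 y@0 14.2 slope deg -2.96 rms 0.09
0 14 y@0 3.19 slope deg -2.95 rms 0.09
-11 14 y@0 -7.78 slope deg -2.66 rms 0.06
up(68) [57.54 57.99 58.07 56.15 55.5 ] stop(-60) [[-68.2, 38.3], [-69.0, 28.6], [-68.9, 18.8], [-69.7, 9.0], [-70.3, -0.8]]
 ** On entry to DLASCL parameter number  4 had an illegal value
 ** On entry to DLASCL parameter number  4 had an illegal value
 ** On entry to DLASCL parameter number  4 had an illegal value
 ** On entry to DLASCL parameter number  4 had an illegal value
 ** On entry to DLASCL parameter number  5 had an illegal value
 ** On entry to DLASCL parameter number  4 had an illegal valueTraceback (most recent call last):
  File "m2.py", line 31, in <module>
    fl=np.polyfit(S[:,0],S[:,1],1);fr=np.polyfit(Rr[:,0],Rr[:,1],1); print('sink L',fl,'R',fr,'width',(Rr-S)[:,1].mean())
    c, resids, rank, s = lstsq(lhs, rhs, rcond)
                         ~~~~~^^^^^^^^^^^^^^^^^
    x, resids, rank, s = _umath_linalg.lstsq(a, b, rcond,
                         ~~~~~~~~~~~~~~~~~~~^^^^^^^^^^^^^
                                             signature=signature)
                                             ^^^^^^^^^^^^^^^^^^^^
    raise LinAlgError("SVD did not converge in Linear Least Squares")
numpy.linalg.LinAlgError: SVD did not converge in Linear Least Squares
```

```bash
cat > fix.py <<'E'
import re
s=open('m2.py').read()
s=s.replace("    meas([459,285,52],24.3)\n","    o=(nestM([459,285,52],24.3)@[-9.7,14,0,1])[:3]; print(o); o[2]=52; meas(o,21.4)\n    def ok(a): a=np.array(a,float); return a[np.isfinite(a).all(1)]\n")
s=s.replace("range(150,232,6)","range(150,225,5)").replace("S=np.array(S);Rr=np.array(Rr)","S=ok(S);Rr=ok(Rr)").replace("(Rr-S)[:,1].mean()","Rr[:,1].mean()-S[:,1].mean(),S[:,0].mean(),S[:,1].mean(),Rr[:,1].mean()")
s=s.replace("(262,290,320,350,380)","(275,290,320,350,365)")
open('m2.py','w').write(s)
E
python3 fix.py; python3 m2.py
```

```text
[444.7  293.9   49.49]
edge24 29 y@0 22.74 slope deg -0.09 rms 0.09
bottom-24 29 y@0 -24.52 slope deg -0.13 rms 0.15
11 29 y@0 10.06 slope deg -0.19 rms 0.05
0 29 y@0 -0.83 slope deg -0.18 rms 0.08
-11 29 y@0 -11.77 slope deg -0.23 rms 0.09
-22 29 y@0 -22.67 slope deg -0.12 rms 0.1
up(68) [65.51 66.35 66.81 65.29 65.03] stop(-60) [[-59.7, 20.0], [-59.9, 10.3], [-59.4, 0.5], [-59.6, -9.2], [-59.7, -19.0]]
sink L [  0.06 -31.23] R [-0.   28.98] width 57.76482359656481 41.760018244046854 -28.796993935386208 28.967829661178605
end x [[58.62, -16.44], [58.61, -10.7], [58.64, 0.8], [58.66, 12.29], [58.65, 18.04]]
[404.39 144.15 214.96] [179.96 -15.03  24.21]
```

```bash
python3 - <<'E'
from m import *
o=[445.1,293.2,52]; M=nestM(o,21.24)
for z in (57.5,60): print(z,'pivot',onframe([[231.5,83.3]],M,z)[0],'arm far',onframe([[206.7,4]],M,z)[0])
a=onframe([[206.7,4]],M,57.5)[0][:2]; b=np.array([42,-52.]); print('theta',np.arctan2(*(a-b)))
s=r.sense(); print(s['eef_pos'],s['clock'],s['contact_force'])
print('TCP nest',np.linalg.inv(M)@np.r_[s['eef_pos'],1])
plann(o,21.24,[6.4,0.1,170]); plann(o,21.24,[6.4,0.1,110])
E
```

```text
57.5 pivot [ 41.62 -50.96  57.5 ] arm far [ 94.07 -34.74  57.5 ]
60 pivot [ 41.39 -51.7   60.  ] arm far [ 93.29 -35.66  60.  ]
theta 1.2507293643554376
[405.1  144.26 215.71] 8.35 [ 0.42 -0.29 -2.95]
TCP nest [ -45.76 -124.33  181.75    1.  ]
world [409.8 279.6 217.9] delta_pos [0.0583, -0.1215, 0.0134] rot [-0.73, -0.04, 2.87]
world [424.3 285.2 159.9] delta_pos [0.0583, -0.1207, 0.0734] rot [-0.73, -0.04, 2.87]
```

Request:
carry_out:
  delta_pos:
    - [0.02, -0.04, 0.005]
    - [0.045, -0.09, 0.01]
    - [0.058, -0.121, 0.013]
    - [0.058, -0.121, 0.03]
    - [0.058, -0.121, 0.055]
    - [0.058, -0.1207, 0.073]
    - [0.0583, -0.1207, 0.0734]
    - [0.0583, -0.1207, 0.0734]
  rot:
    - [-0.3, 0, 1]
    - [-0.6, 0, 2]
    - [-0.73, -0.04, 2.87]
    - [-0.73, -0.04, 2.87]
    - [-0.73, -0.04, 2.87]
    - [-0.73, -0.04, 2.87]
    - [-0.73, -0.04, 2.87]
    - [-0.73, -0.04, 2.87]

```text
clock: 9.35
eef_pos: [424.4, 285.7, 160.4]
tcp_rot: [-3.141, -0.262, 0.371]
contact_force: [0.0, -0.9, -2.8]
opening: 0.667
grasp_force: 65.8
```

```bash
python3 - <<'E'
from h import *
o=[445.1,293.2,52]; M=nestM(o,21.24); s=r.sense(); save('wrist','w3.png'); np.save('T3.npy',T(s)); save('side','s3.png')
print(s['eef_pos'],s['clock'],s['contact_force'],(np.linalg.inv(M)@np.r_[s['eef_pos'],1]).round(2),np.degrees(s['tcp_rot']).round(2))
plann(o,21.24,[6.4,0.1,75]);plann(o,21.24,[6.4,0.1,37.5])
w=cv2.imread('pics/w3.png')[20:320,170:470];sd=cv2.imread('pics/s3.png')[170:320,190:340]
cv2.imwrite('pics/c3.png',np.hstack([cv2.resize(w,None,fx=1.3,fy=1.3,interpolation=2),cv2.resize(sd,(390,390),interpolation=2)]))
E
```

```text
[424.42029852 285.74495572 160.40937329] 9.35 [ 0.03741754 -0.94294976 -2.83899909] [  6.83   0.54 110.4    1.  ] [-179.99  -15.02   21.27]
world [432.7 288.5 126.1] delta_pos [-0.0007, 0.0006, 0.0357] rot [-0.04, -0.07, 0.04]
world [441.8 292.   89.9] delta_pos [-0.0008, 0.0006, 0.0732] rot [-0.04, -0.07, 0.04]
```

View pics/c3.png

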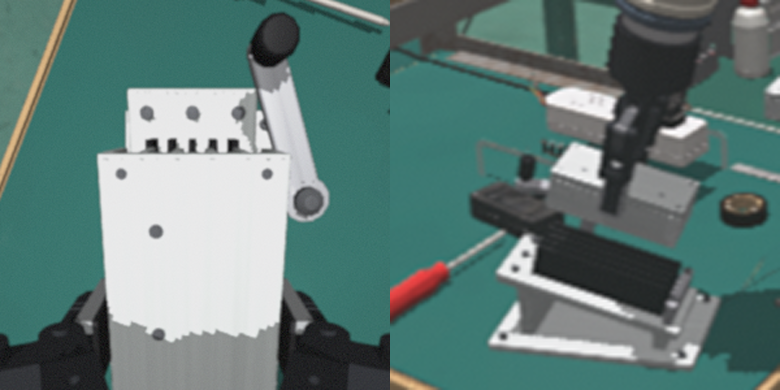

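The left panel shows the five rib ends just ahead of the sink's edge, nearly centred under it. The right panel shows the sink hovering parallel to the ribs. I'll measure the rib ends precisely against the sink.

```bash
sed "s/w2.png/w3.png/;s/T2.npy/T3.npy/" m.py > m3.py; python3 - <<'E'
from m3 import *
for v in range(126,137,2): print(v,g[v,280:360].astype(int).tolist())
M=nestM([445.1,293.2,52],21.24)
X=[(M@[68,y,32,1])[:3] for y in (22,11,0,-11,-22)]
W=np.linalg.inv(P); print('pred tops',cv2.projectPoints(np.array(X),cv2.Rodrigues(W[:3,:3])[0],W[:3,3],K,d)[0].reshape(-1,2).tolist())
for v in (150,180): print('sink',v,cross(g[v],235,265,190),cross(g[v],380,400,165))
print('sink end row',[cross(g[:,u],125,150,190) for u in (270,300,340,370)])
E
```

```text
126 [231, 226, 219, 213, 204, 186, 166, 155, 148, 146, 155, 185, 220, 232, 232, 233, 234, 233, 225, 208, 181, 156, 150, 148, 150, 168, 214, 230, 234, 232, 232, 232, 234, 233, 226, 204, 181, 175, 176, 177, 195, 220, 232, 234, 233, 232, 232, 233, 233, 227, 206, 180, 172, 176, 176, 179, 202, 223, 232, 233, 233, 234, 233, 231, 215, 185, 176, 174, 174, 173, 179, 194, 209, 220, 229, 233, 234, 234, 233, 227]
128 [230, 189, 123, 74, 56, 46, 37, 32, 29, 28, 65, 135, 207, 232, 235, 233, 233, 229, 187, 108, 56, 34, 44, 35, 44, 113, 195, 230, 233, 233, 232, 234, 234, 229, 201, 137, 74, 45, 41, 63, 126, 200, 231, 234, 234, 232, 233, 233, 231, 215, 154, 83, 45, 43, 39, 54, 105, 173, 224, 233, 233, 233, 234, 230, 187, 110, 45, 36, 41, 40, 46, 49, 73, 130, 199, 230, 233, 234, 231, 223]
130 [229, 186, 110, 54, 40, 33, 31, 24, 11, 17, 54, 128, 205, 233, 234, 233, 235, 229, 184, 106, 49, 37, 38, 28, 34, 84, 143, 184, 222, 231, 233, 233, 234, 230, 198, 133, 63, 41, 38, 46, 96, 162, 219, 232, 233, 233, 232, 234, 232, 210, 145, 77, 31, 37, 39, 45, 93, 167, 221, 232, 234, 233, 234, 232, 186, 104, 37, 17, 2
[... 926 characters left out ...]
26, 126, 126, 122, 115, 121, 157, 203, 209, 177, 122, 77, 68, 66, 71, 104, 154, 194, 217, 222, 222, 211, 169, 127, 116, 123, 127, 127, 125, 121, 107, 106, 145, 196, 220, 221, 220, 222, 212, 169, 101, 59, 61, 69, 84, 87, 89, 95, 96, 104, 114, 120, 129, 145, 163]
pred tops [[285.3133730519062, 126.13531485591625], [302.28220911804596, 126.1702599006898], [319.24503683217563, 126.19801366971123], [336.20699774607994, 126.21858471601338], [353.17323169325925, 126.23198158997116]]
sink 150 245.61016949152543 None
sink 180 247.57142857142858 395.4146341463415
sink end row [np.float64(136.2962962962963), np.float64(125.79069767441861), np.float64(136.83783783783784), np.float64(135.16666666666666)]
```

```bash
python3 - <<'E'
from m3 import *
print('cx',K[0,2],'he',np.array(c['hand_eye'])[:3])
for z in (77.5,78.5,79.5): print(z,onframe([[281.8,129],[298.7,129],[336.5,129],[353.2,129],[317.55,129]],Tm,z)[:,:2].tolist())
for v in (160,170,180,190,200): 
    a=cross(g[v],240,256,190);b=cross(g[v],386,400,165)
    print('sink',v,a,b,onframe([[a or 0,v],[b or 0,v]],Tm,-2.5)[:,1])
E
```

```text
cx 318.91906236128233 he [[   0.     -0.97   -0.26   65.76]
 [   1.      0.      0.      0.29]
 [  -0.     -0.26    0.97 -116.44]]
77.5 [[59.37098056575552, -23.61479764351006], [59.387432801153, -12.685292266125327], [59.40865168687495, 11.771640337665493], [59.41116026640677, 22.574624022999593], [59.400709041241804, -0.48972502419598285]]
78.5 [[59.338022173651375, -23.73806330164311], [59.35455923938265, -12.752203661932564], [59.37588753304311, 11.830832763399044], [59.37840904720868, 22.689518345157893], [59.36790393386998, -0.49375414200133505]]
79.5 [[59.30506378154723, -23.861328959776163], [59.321685677612315, -12.819115057739802], [59.34312337921128, 11.890025189132595], [59.34565782801058, 22.804412667316193], [59.335098826498154, -0.49778325980668736]]
sink 160 246.07692307692307 None [ -28.08 -122.17]
sink 170 246.88333333333333 395.3541666666667 [-28.02  30.49]
sink 180 247.57142857142858 395.4146341463415 [-28.    30.79]
sink 190 248.0 390.17857142857144 [-28.08  28.97]
sink 200 248.88888888888889 389.36538461538464 [-27.98  28.91]
```

Request:
carry_out:
  delta_pos:
    - [0, -0.0005, 0.012]
    - [0, -0.0006, 0.024]
    - [0, -0.0006, 0.034]
    - [0, -0.0006, 0.04]
    - [0, -0.0006, 0.044]
    - [0, -0.0006, 0.048]
    - [0, -0.0006, 0.052]
  rot:
    - [0, 0, 0]
    - [0, 0, 0]
    - [0, 0, 0]
    - [0, 0, 0]
    - [0, 0, 0]
    - [0, 0, 0]
    - [0, 0, 0]

```text
clock: 10.32
eef_pos: [436.6, 291.4, 109.6]
tcp_rot: [-3.141, -0.262, 0.372]
contact_force: [-0.1, -0.6, -3.0]
opening: 0.665
grasp_force: 66.0
```

The fins have entered about 10 mm with no contact force.

Request:
carry_out:
  delta_pos:
    - [0, 0, 0.004]
    - [0, 0, 0.008]
    - [0, 0, 0.012]
    - [0, 0, 0.015]
    - [0, 0, 0.017]
    - [0, 0, 0.017]
  rot:
    - [0, 0, 0]
    - [0, 0, 0]
    - [0, 0, 0]
    - [0, 0, 0]
    - [0, 0, 0]
    - [0, 0, 0]

```text
clock: 11.08
eef_pos: [440.5, 292.8, 93.1]
tcp_rot: [-3.142, -0.262, 0.372]
contact_force: [0.5, 0.2, -2.6]
opening: 0.663
grasp_force: 66.0
```

```bash
python3 - <<'E'
from h import *
o=[445.1,293.2,52]; M=nestM(o,21.24); q=[]
for k in range(4):
    r.grab_frame('side'); s=r.sense(); q.append((np.linalg.inv(M)@np.r_[s['eef_pos'],1])[:3])
print(np.array(q).round(2),M[:3,:3].T@s['contact_force'],s['clock'],np.degrees(s['tcp_rot']))
E
```

```text
[[ 6.43  1.35 40.93]
 [ 6.5   1.35 41.  ]
 [ 6.53  1.36 41.03]
 [ 6.5   1.36 41.04]] [-0.86523696  0.41147694 -2.44835476] 11.275 [-179.99297196  -15.00575508   21.30575675]
```

Request:
carry_out:
  delta_pos:
    - [0, 0, 0.0015]
    - [0, 0, 0.0025]
    - [0, 0, 0.0035]
    - [0, 0, 0.0035]
  rot:
    - [0, 0, 0]
    - [0, 0, 0]
    - [0, 0, 0]
    - [0, 0, 0]

```text
clock: 11.78
eef_pos: [441.3, 293.2, 90.0]
tcp_rot: [-3.142, -0.262, 0.372]
contact_force: [-2.7, -1.2, 4.6]
opening: 0.667
grasp_force: 66.6
```

Seated on the ribs with about 8 N of contact at the expected height. Sliding down the slope now.

Request:
carry_out:
  delta_pos:
    - [-0.001, 0, 0]
    - [-0.002, 0, 0]
    - [-0.003, 0, 0]
    - [-0.004, 0, 0]
    - [-0.004, 0, 0]
  rot:
    - [0, 0, 0]
    - [0, 0, 0]
    - [0, 0, 0]
    - [0, 0, 0]
    - [0, 0, 0]

```text
clock: 12.4
eef_pos: [438.2, 292.1, 89.1]
tcp_rot: [-3.141, -0.263, 0.372]
contact_force: [1.5, 1.7, 4.6]
opening: 0.668
grasp_force: 66.7
```

```bash
cat > st.py <<'E'
from h import *
o=[445.1,293.2,52]; M=nestM(o,21.24); s=r.sense()
print('nest',(np.linalg.inv(M)@np.r_[s['eef_pos'],1])[:3].round(2),'F',(M[:3,:3].T@s['contact_force']).round(2),s['clock'],s['opening'])
E
python3 st.py
```

```text
nest [ 3.01  1.51 37.65] F [3.13 0.99 3.88] 12.4 0.6682992337588094
```

Request:
carry_out:
  delta_pos:
    - [-0.0007, 0, 0]
    - [-0.0014, 0, 0]
    - [-0.002, 0, 0]
    - [-0.002, 0, 0]
  rot:
    - [0, 0, 0]
    - [0, 0, 0]
    - [0, 0, 0]
    - [0, 0, 0]

```text
clock: 12.9
eef_pos: [436.4, 291.4, 88.6]
tcp_rot: [-3.141, -0.263, 0.372]
contact_force: [2.6, 1.1, 5.6]
opening: 0.668
grasp_force: 66.8
```

```bash
python3 st.py
```

```text
nest [ 0.98  1.48 37.65] F [4.18 0.05 4.65] 12.9 0.6684366131978747
```

Request:
carry_out:
  delta_pos:
    - [-0.0005, 0, 0]
    - [-0.001, 0, 0]
    - [-0.0015, 0, 0]
    - [-0.0015, 0, 0]
  rot:
    - [0, 0, 0]
    - [0, 0, 0]
    - [0, 0, 0]
    - [0, 0, 0]

```text
clock: 13.4
eef_pos: [436.2, 291.3, 88.6]
tcp_rot: [-3.141, -0.265, 0.372]
contact_force: [9.0, 0.7, 3.5]
opening: 0.665
grasp_force: 66.4
```

```bash
python3 st.py
```

```text
nest [ 0.79  1.51 37.73] F [ 9.25 -2.58  1.18] 13.4 0.6650798892740934
```

The end stop is touched (9 N, motion halted). Releasing and retreating straight up.

Request:
carry_out:
  delta_pos:
    - [0.0005, 0, 0]
    - [0.0005, 0, 0]
    - [0.0005, 0, 0]
    - [0.0005, 0, 0]
  rot:
    - [0, 0, 0]
    - [0, 0, 0]
    - [0, 0, 0]
    - [0, 0, 0]
  claw: 0.076

```text
clock: 13.9
eef_pos: [434.7, 290.6, 87.8]
tcp_rot: [3.141, -0.261, 0.372]
contact_force: [-0.3, -0.4, -0.8]
opening: 0.889
grasp_force: 0.0
```

Request:
carry_out:
  delta_pos:
    - [0, 0, -0.01]
    - [0, 0, -0.03]
    - [0, 0, -0.06]
    - [0, 0, -0.1]
    - [0, 0, -0.13]
    - [0, 0, -0.14]
    - [0, 0, -0.14]
    - [0, 0, -0.14]
  rot:
    - [0, 0, 0]
    - [0, 0, 0]
    - [0, 0, 0]
    - [0, 0, 0]
    - [0, 0, 0]
    - [0, 0, 0]
    - [0, 0, 0]
    - [0, 0, 0]

```text
clock: 14.9
eef_pos: [401.0, 277.2, 222.1]
tcp_rot: [3.141, -0.26, 0.372]
contact_force: [0.7, -0.5, 0.1]
opening: 0.888
grasp_force: 0.0
```

```bash
python3 st.py; python3 - <<'E'
from h import *
s=r.sense(); np.save('T4.npy',T(s)); save('wrist','w4.png'); save('side','s4.png')
x=r.recognise('keeper_knob','wrist'); print([(np.round(a['box']),a['p']) for a in x])
w=cv2.imread('pics/w4.png')[0:320,170:490];sd=cv2.imread('pics/s4.png')[200:310,210:320]
cv2.imwrite('pics/c4.png',np.hstack([cv2.resize(w,(400,400),interpolation=2),cv2.resize(sd,(400,400),interpolation=2)]))
E
```

```text
nest [ -1.27   1.11 176.49] F [ 0.49 -0.69 -0.  ] 14.9 0.8880056871059555
[(array([352.,  48., 394., 163.]), 0.66)]
```

View pics/c4.png

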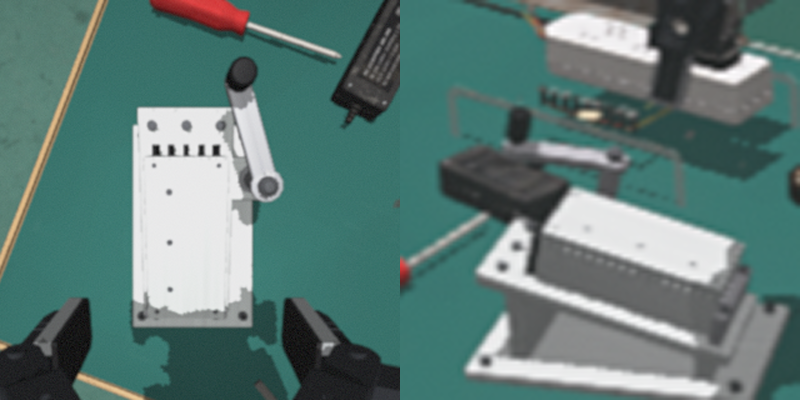

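The sink sits flush on the ribs against the stop, with rib ends showing evenly at its upper end. The knob is at about (364,56) and the pivot at (384,149) in the wrist picture. Computing the knob position next.

```bash
sed "s/w2.png/w4.png/;s/T2.npy/T4.npy/" m.py > m4.py; python3 - <<'E'
from m4 import *
o=(nestM([445.1,293.2,52],21.24)@[0,1.1,0,1])[:3]; M=nestM(o,21.24); print(o)
s=g[35:75,350:385]; m=(s<60).astype(np.uint8); n,l,st,ce=cv2.connectedComponentsWithStats(m); print(st.tolist(),(ce+[350,35]).tolist())
for uv,z in [((363.6,56),83.5),((363.6,56),75),((384.4,148.8),60)]: print(uv,z,onframe([uv],M,z)[0])
k=onframe([(363.6,56)],M,83.5)[0][:2]; b=np.array([42,-52]); print('r',np.linalg.norm(k-b),'theta',np.arctan2(*(k-b)))
print('sink right/left at row150', [(u,onframe([[u,150]],M,40)[0].round(1).tolist()) for u in (cross(g[150],270,300,170),cross(g[150],345,365,205)) if u])
print((np.linalg.inv(M)@np.r_[r.sense()['eef_pos'],1]))
E
```

```text
[444.7  294.23  52.  ]
[[0, 0, 35, 40, 983], [0, 11, 26, 27, 417]] [[368.6744659206511, 52.21261444557477], [363.052757793765, 59.89208633093526]]
(363.6, 56) 83.5 [103.98 -29.5   83.5 ]
(363.6, 56) 75 [105.58 -30.69  75.  ]
(384.4, 148.8) 60 [ 41.5  -52.13  60.  ]
r 65.93779666739476 theta 1.2225880738903618
sink right/left at row150 [(np.float64(275.9574468085106), [38.3, 36.5, 40.0]), (np.float64(361.51428571428573), [38.5, -37.0, 40.0])]
[ -1.15   0.03 176.47   1.  ]
```

Knob radius (65.9 mm) and pivot agree with the model; θ≈1.22. I'll go above the knob and lower the opened fingers around it, with tips above the arm.

Request:
carry_out:
  delta_pos:
    - [0.035, 0.01, 0]
    - [0.07, 0.02, 0]
    - [0.105, 0.0295, 0]
    - [0.105, 0.0295, 0.02]
    - [0.105, 0.0295, 0.045]
    - [0.105, 0.0295, 0.065]
    - [0.105, 0.0295, 0.0825]
    - [0.105, 0.0295, 0.0825]
  rot:
    - [0, 0, 0]
    - [0, 0, 0]
    - [0, 0, 0]
    - [0, 0, 0]
    - [0, 0, 0]
    - [0, 0, 0]
    - [0, 0, 0]
    - [0, 0, 0]
  claw: 0.045
  grip_force: 20

```text
clock: 16.05
eef_pos: [525.8, 294.3, 168.9]
tcp_rot: [3.141, -0.259, 0.372]
contact_force: [-0.0, -0.6, 0.6]
opening: 0.527
grasp_force: 0.0
```

```bash
sed -i 's/445.1,293.2,52/444.7,294.2,52/' st.py; python3 st.py
```

```text
nest [103.34 -29.32  93.35] F [-0.1  -0.58  0.66] 16.05 0.5265345570304014
```

Request:
carry_out:
  delta_pos:
    - [0, 0, 0]
    - [0, 0, 0]
    - [0, 0, 0]
    - [0, 0, 0]
    - [0, 0, 0]
  rot:
    - [0, 0, 0]
    - [0, 0, 0]
    - [0, 0, 0]
    - [0, 0, 0]
    - [0, 0, 0]
  claw: 0.01

```text
clock: 16.68
eef_pos: [526.7, 294.9, 171.4]
tcp_rot: [-3.141, -0.263, 0.372]
contact_force: [-2.3, -1.7, 5.9]
opening: 0.172
grasp_force: 20.8
```

```bash
python3 st.py
```

```text
nest [104.98 -29.07  95.51] F [-1.14 -0.79  6.41] 16.675 0.1718946203746349
```

Request:
carry_out:
  delta_pos:
    - [-0.003, -0.007, -0.001]
    - [-0.0065, -0.0131, -0.001]
    - [-0.0105, -0.0185, -0.001]
    - [-0.0147, -0.0235, -0.001]
    - [-0.0248, -0.032, -0.001]
    - [-0.0363, -0.0383, -0.001]
    - [-0.0489, -0.0422, -0.001]
    - [-0.0489, -0.0422, -0.001]
  rot:
    - [0, 0, 0]
    - [0, 0, 0]
    - [0, 0, 0]
    - [0, 0, 0]
    - [0, 0, 0]
    - [0, 0, 0]
    - [0, 0, 0]
    - [0, 0, 0]

```text
clock: 17.68
eef_pos: [465.6, 316.7, 158.8]
tcp_rot: [-3.141, -0.26, 0.372]
contact_force: [-0.4, -1.8, 1.2]
opening: 0.167
grasp_force: 22.3
```

```bash
python3 st.py
```

```text
nest [54.3  13.38 96.04] F [-0.65 -1.56  1.46] 17.675 0.16742314071535824
```

Request:
carry_out:
  delta_pos:
    - [-0.003, -0.0005, 0]
    - [-0.0065, -0.001, 0]
    - [-0.01, -0.0012, 0]
    - [-0.0131, -0.0013, 0]
    - [-0.0131, -0.0013, 0]
    - [-0.0131, -0.0013, 0]
  rot:
    - [0, 0, 0]
    - [0, 0, 0]
    - [0, 0, 0]
    - [0, 0, 0]
    - [0, 0, 0]
    - [0, 0, 0]

```text
clock: 18.42
eef_pos: [454.5, 313.5, 155.8]
tcp_rot: [-3.141, -0.262, 0.372]
contact_force: [2.0, 0.4, 4.1]
opening: 0.17
grasp_force: 22.3
```

```bash
python3 st.py
```

```text
nest [42.43 14.47 96.05] F [ 3.01 -0.35  3.41] 18.425 0.16984853752201987
```

Request:
carry_out:
  delta_pos:
    - [-0.001, 0, 0]
    - [-0.002, 0, 0]
    - [-0.003, 0, 0]
    - [-0.003, 0, 0]
  rot:
    - [0, 0, 0]
    - [0, 0, 0]
    - [0, 0, 0]
    - [0, 0, 0]

```text
clock: 18.92
eef_pos: [452.9, 312.9, 155.4]
tcp_rot: [-3.141, -0.264, 0.372]
contact_force: [6.3, 1.2, 0.5]
opening: 0.169
grasp_force: 21.9
```

```bash
python3 st.py
```

```text
nest [40.74 14.48 96.16] F [ 6.24 -1.2  -1.15] 18.925 0.16853740066324988
```

Request:
carry_out:
  delta_pos:
    - [-0.0015, 0, 0]
    - [-0.003, 0, 0]
    - [-0.003, 0, 0]
  rot:
    - [0, 0, 0]
    - [0, 0, 0]
    - [0, 0, 0]

```text
clock: 19.3
eef_pos: [452.4, 312.8, 155.5]
tcp_rot: [-3.14, -0.269, 0.372]
contact_force: [17.3, 2.7, -4.2]
opening: 0.17
grasp_force: 21.2
```

```bash
python3 st.py
```

```text
nest [40.26 14.5  96.4 ] F [15.44 -3.78 -8.46] 19.3 0.17011846165007596
```

Firm against its stop (15 N). I'll ease the load, open, and retreat.

Request:
carry_out:
  delta_pos:
    - [0.003, 0, 0]
    - [0.003, 0, 0]
  rot:
    - [0, 0, 0]
    - [0, 0, 0]

```text
clock: 19.55
eef_pos: [452.9, 312.9, 155.4]
tcp_rot: [-3.141, -0.264, 0.372]
contact_force: [7.0, 2.1, 2.5]
opening: 0.167
grasp_force: 22.0
```

Request:
carry_out:
  delta_pos:
    - [0, 0, 0]
    - [0, 0, 0]
    - [0, 0, 0]
    - [0, 0, 0]
    - [0, 0, 0]
  rot:
    - [0, 0, 0]
    - [0, 0, 0]
    - [0, 0, 0]
    - [0, 0, 0]
    - [0, 0, 0]
  claw: 0.045

```text
clock: 20.18
eef_pos: [451.8, 312.3, 154.8]
tcp_rot: [-3.142, -0.261, 0.372]
contact_force: [-1.0, 0.6, -0.2]
opening: 0.528
grasp_force: 0.0
```

Request:
carry_out:
  delta_pos:
    - [0, 0, -0.015]
    - [0, 0, -0.04]
    - [-0.03, 0, -0.08]
    - [-0.05, 0, -0.1]
    - [-0.05, 0, -0.1]
    - [-0.05, 0, -0.1]
  rot:
    - [0, 0, 0]
    - [0, 0, 0]
    - [0, 0, 0]
    - [0, 0, 0]
    - [0, 0, 0]
    - [0, 0, 0]

```text
clock: 20.92
eef_pos: [383.3, 285.8, 239.1]
tcp_rot: [-3.141, -0.263, 0.372]
contact_force: [-0.2, 0.3, 0.2]
opening: 0.528
grasp_force: 0.0
```

```bash
python3 st.py; python3 - <<'E'
from h import *
s=r.sense(); np.save('T5.npy',T(s)); save('wrist','w5.png'); save('side','s5.png')
w=cv2.imread('pics/w5.png')[0:320,170:490];sd=cv2.imread('pics/s5.png')[200:310,210:320]
cv2.imwrite('pics/c5.png',np.hstack([cv2.resize(w,(400,400),interpolation=2),cv2.resize(sd,(400,400),interpolation=2)]))
E
```

```text
nest [ -9.79  14.36 196.28] F [-0.02  0.4   0.26] 20.925 0.5282626926867001
```

View pics/c5.png

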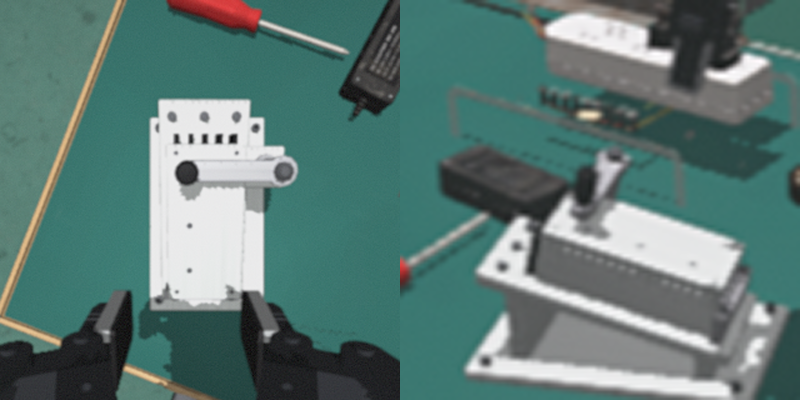

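The keeper lies straight across the sink. The sink is still home, and rib ends show evenly above it. A quick numeric check before handing in.

```bash
sed "s/w2.png/w5.png/;s/T2.npy/T5.npy/" m.py > m5.py; python3 - <<'E'
from m5 import *
M=nestM([444.7,294.2,52],21.24)
f=lambda u,v:(u*.8+170,v*.8)
k=onframe([f(186,172)],M,83.5)[0];b=onframe([f(285,170)],M,60)[0]; print(k,b,'theta',np.arctan2(k[0]-b[0],k[1]-b[1]))
A=lambda u,lo,hi,t:cross(g[:,u],lo,hi,t)
print('upper end',[onframe([[u,A(u,112,126,150)]],M,40)[0].round(1).tolist() for u in (316,330,342) if A(u,112,126,150)])
print(g[108:128,310:362:12].astype(int).T.tolist())
E
```

```text
[42.15 14.19 83.5 ] [ 42.17 -52.93  60.  ] theta -0.00022726238622542886
upper end [[60.1, -6.6, 40.0]]
[[73, 66, 68, 68, 68, 68, 100, 166, 212, 222, 230, 228, 206, 154, 133, 164, 215, 231, 234, 233], [62, 47, 46, 49, 43, 50, 92, 164, 214, 222, 230, 233, 233, 234, 234, 234, 234, 234, 234, 220], [50, 42, 45, 40, 42, 48, 97, 172, 223, 230, 233, 232, 234, 233, 233, 233, 233, 234, 232, 219], [55, 44, 48, 50, 48, 52, 97, 170, 222, 228, 232, 232, 234, 233, 234, 233, 233, 233, 231, 219], [59, 45, 49, 58, 58, 61, 105, 172, 221, 229, 230, 228, 214, 174, 148, 174, 214, 230, 231, 218]]
```

θ ≈ 0 and the sink's upper end is at x ≈ 60 mm at back height 40 mm, which is where a fully loaded sink should be.

```bash
python3 -c "
from rig import r
print(r.sign_off())"
```

```text
the job is handed in; nothing more can be done
None
```

The bare heat sink is seated on all five ribs against the end stop, the keeper arm is swung fully to its stop, and the job is handed in at about 21 s; nothing else was knowingly touched, though I did not re-check the bystanders' positions at the end.

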